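Battery into the pump timer, snap both covers

ROBOT

A 6-joint arm with a two-finger parallel gripper is mounted at the origin on the work surface. World frame = base frame: x ahead of the robot, y to its left, z up, the work surface at z = 0. Lengths are in m, angles in rad, forces in N, time in s.
With the tool pointing down it reaches from about 0.35 to 0.775 m from the base axis. Payload 5.5 kg.
Tool frame: the origin (TCP) lies on the centre line of the jaws, within the pads' length; the fingertips stand 11 mm ahead of it and the grasp point (between the pads) lies 8 mm behind it; z points along the fingers, y is the line along which they close (so a half turn about z gives the same grasp; the last joint's range is limited). The gripper opens to 85 mm and grips with 20 to 120 N. Pads are 22 mm wide; open, the fingers measure 114 mm over their backs; the gripper's body (76 mm by 85 mm) begins 54 mm behind the grasp point. The pads swing forward as they close: fully open they stand 13 mm farther back than shut.
Start: joints at [-1.283, 0.313, 0.046, 1.304, 0, 1.431], TCP at [0.239, -0.523, 0.242] pointing down, gripper open.
Joint ranges: [-2.76, 2.76], [-0.86, 1.69], [-1.03, 1.26], [-2.2, 2.34], [-1.47, 1.5], [-3.14, 3.14]. Speed limits (rad/s): [2.57, 2.57, 3.14, 3.14, 3.14, 3.14].

INTERFACE

Orientations are given as a unit quaternion [w, x, y, z].
In Python, from workcell import get_state, eyes, env gives the robot as it stands.
- The arm moves only by the shell command python3 -m inch 'ROWS' [OPENING] [FORCE]. ROWS is JSON, one flat list of numbers, 4 for each row, row after row: the shift along the tool's x, y, z in cm, then the turn about the tool's z in rad. A call has exactly 5 rows; each row shifts and turns the commanded pose from where the row before left it, along the tool's axes as they then stand; what a row does not reach is not made up. A row lasts 1/12 s, in which the tool goes at most 41.7 mm and 7.16 degrees, less where a joint would pass 70% of its speed; a pose out of reach is approached as far as the arm can. A call is refused whole if a number of a shift passes 4.17 or a number of a turn 0.125, either way. A call with a gripper value outside its range is refused whole. OPENING is the opening, from -1 (shut) to 1 (fully open), set as the call begins (- or left out, the last holds). The fingers move at their own pace and stop on an object; FORCE is the grip in N (left out, the last holds). Time passes only in rows, so rows that do not move let the fingers close, or fill a call up. It gives the time, the measured TCP pose, the force, the opening and the grip force at its end, in the units of the state.
- get_state(): the state, without advancing time (a new reading comes with each control period).
- eyes.read_camera(name): name is "scene" or "side" or "wrist"; returns the picture (480x640x3 uint8, red, green, blue); there is no depth.
- eyes.camera_info(name): a dict with "fovy" (degrees; the focal length in pixels is half the picture's height over the tangent of half this angle, whatever the lens; pixels are square), "cx", "cy" (the principal point, pixels), "xyz" and "orientation" of the camera in the world. Camera axes: x right, y down, z forward; pixel columns grow to the right and rows downward; lengths in m; the calibration is good to about 2 mm. The wrist camera is an equidistant fisheye: a pixel r from the principal point sees the ray r / f radians off the axis. A picture is of the moment at which its call begins: read the wrist's pose just before it. camera_info takes no time and is no camera call; for the wrist camera it gives the pose at the moment of the call.
- env.hand_in(): hands the job in; it is judged then, once.
The state is a dict: "clock": time; "joint_pos": joint angles; "qvel": joint speeds; "tau": joint torques, N m; "tcp_pos": TCP position; "orientation": TCP orientation; "wrist_force": force on the tool from outside, world axes, zero at the start; "ft_torque": the same for the moment, N m; "finger_gap": finger opening in m; "grip_force": force on a finger pad.
Only numpy, scipy, OpenCV 4.12 (cv2) and the standard library are available. Lean on these libraries where they do the work, as an engineer would, in place of code of your own. Each camera call takes 0.05 s, during which the arm holds its last target. There are 200 camera calls.

TASK

Fit the charged battery pack into the pump timer's battery bay and shut it in. Lift the pack out of the charging cradle by its ends, set it down flat on the open bench top and let go, take it again across its narrow sides and lower it fully home in the bay. Then fold both hinged half-covers over it and press each one down until its catches snap and it stays shut by itself; press with feeling, hard pushing (more than about 45 N) cracks a cover, and leave the flower pot, the plant and the trowel where they are.

Things in the scene. Friction and masses are not known exactly. Their poses are not given: they have to be found in the camera images.
- pack_center (a point): Centre of the loose battery pack, a plain black block 66 mm long (x), 44 mm wide (y), 40 mm high (z), 0.15 to 0.3 kg; the point is 20 mm above its underside. At the start it sits in the charging cradle, its underside 8 mm above the bench. Either way round (half turn) is right in the bay.
- cradle: Fixed charging cradle, grey; origin on the bench top under its centre. x runs along the pack. Two side rails 66 mm long, 12 mm thick (inner faces at y = +-24 mm, outer at +-36 mm) rise to 48 mm, level with the pack's top, so the pack's narrow sides (y) cannot be reached; its ends (x) are free down to the bench (the cradle's floor, 56 mm long and 8 mm high, is shorter than the pack).
- timer: Fixed grey battery box of the pump timer; origin on the bench top under the centre of the bay. x runs along the bay. Base flange 102 x 76 mm, 4 mm high. End walls at x = +-36 to +-41 mm, and corner posts (x = +-19 to +-36 mm, y = +-25 to +-30 mm), all 50 mm high. Between the posts both long sides (y) are open over 38 mm for the fingers. The metal display unit of the timer, 62 x 110 mm and 36 mm high (39 mm with its buttons), stands at x = 89 to 151 mm.
- bay_floor (a point): Centre of the bay's floor, 8 mm above the bench, same axes as timer. Inside the bay measures 72 mm (x) by 50 mm (y), so the pack has 3 mm to spare all round; the seated pack's centre is 20 mm above this point. The floor is only 38 mm wide, fingers beside the pack may go down to 6 mm above the bench.
- cover_a (a joint): Hinge angle of the grey half-cover at the bay's -x end, rad: 0 shut (level over the bay), 1.7 to 2.0 open (standing, leaning outward). A weak spring (2 N at the free edge) reopens it if let go before it has snapped. Pressed down it stiffens below 0.5 rad, needs about 6 to 12 N near 0.3 rad, then gives way with a jolt, down to a hard stop at 0; two catches then hold it (at about 0.04).
- cover_b (a joint): The same for the half-cover at the bay's +x end.
- cover_a_press (a point): Press point on the outer (when shut: upper) face of cover_a, on its middle line 24 mm from the hinge line; the cover's own x points from the hinge to the free edge, its z out of the outer face. The cover is 38.5 mm long, 70 mm wide, 5 mm thick; shut, its top is 56 mm above the bench and the free edges of both covers meet over the middle of the bay. Short snap tabs hang 14 mm below its sides.
- cover_b_press (a point): The same for cover_b.
- cover_a_hinge (a point): Middle of cover_a's hinge line (along the timer's y): 39 mm from the timer's origin towards -x, 51 mm above the bench. To shut the cover, a tip can come from outside the box at about 75 mm above the bench, push the standing cover over towards the middle of the bay, then press down.
- cover_b_hinge (a point): Middle of cover_b's hinge line: 39 mm from the timer's origin towards +x, 51 mm above the bench; cover_b is pushed over towards -x of the timer.
- pot: Bystander: loose empty magenta plastic flower pot, 84 mm across the rim, 80 mm high; origin at the centre of its underside.
- plant: Bystander: loose flowering plant in a purple pot, 88 mm across, about 155 mm high; origin at the centre of its underside.
- trowel: Bystander: loose hand trowel 260 mm long along its x, lying flat, 26 mm high; origin on the underside at mid-length.
- pack: The same loose battery pack; origin at the centre of its underside.
Mind the look-alikes: they are no part of the job. Leave any purple look-alike of the timer alone.

How it is judged:
By the outcome, as a careful person would: the job done as asked, in the order asked, and still so for the second after the job is handed in, with the robot touching nothing.
It also fails if it takes over 69 s, if anything falls off the work surface, if the arm or the gripper's body presses on something with over 40 N, if the wrist force passes 120 N, or if a joint passes its speed limit or range.

## Working session

There is one attempt and no reset: what is moved stays moved. The work goes in short steps, Python scripts to look and compute and a shell command to move; the robot and the scene stay as the last step left them, time stands still between calls to the robot, and variables do not carry over. Pictures are saved under pics/ and viewed, at most 10 in all, crops included, and the job is handed in when it is done.

```bash
ls; mkdir -p pics
python3 - <<'E'
from workcell import get_state, eyes, env
import cv2,numpy as np
s=get_state();print(s)
ims=[]
for n in("scene","side","wrist"):
    print(n,eyes.camera_info(n)); im=eyes.read_camera(n)[:,:,::-1]; cv2.imwrite(f"pics/{n}0.png",im)
E
```

```text
pics
{'clock': 0.0, 'joint_pos': array([-1.28261204e+00,  3.14019364e-01,  4.49664763e-02,  1.30359575e+00,
        1.30804564e-05,  1.43119558e+00]), 'qvel': array([ 0.00038258, -0.00065268,  0.00167839, -0.00117341,  0.00016365,
       -0.00039166]), 'tau': array([ 3.23402392e-04, -4.80629897e+01,  2.98531401e+01,  1.95177225e-02,
       -8.94287268e-05,  1.33090654e-05]), 'tcp_pos': array([ 0.23839481, -0.52270862,  0.24139295]), 'orientation': array([-9.24086673e-04,  9.77211656e-01,  2.12265213e-01, -6.22203006e-05]), 'wrist_force': array([-0.69871274, -0.12591693,  0.03256936]), 'ft_torque': array([-0.03719862, -0.01069478,  0.01989695]), 'grip_force': 0.0, 'finger_gap': 0.08537612690093516}
scene {'fovy': 53.835574198874255, 'cx': 318.57873496788005, 'cy': 247.49044268163928, 'xyz': array([1.27997667, 0.23898967, 1.08551623]), 'orientation': array([-0.19801895,  0.57526544,  0.74563756, -0.27181391])}
side {'fovy': 47.5367630707334, 'cx': 324.0645905853079, 'cy': 238.02135468220203, 'xyz': array([0.1079948 , 0.7728682 , 1.10526873]), 'orientation': array([ 0.07719017, -0.23254329,  0.90909115, -0.33692518])}
wrist {'fovy': 65.70646984690485, 'cx': 322.69147290061164, 'cy': 240.27578215839912, 'xyz': array([ 0.29961021, -0.49620122,  0.37391815]), 'orientation': array([ 0.11130418,  0.83365184, -0.53609794, -0.0723532 ])}
```

View pics/scene0.png

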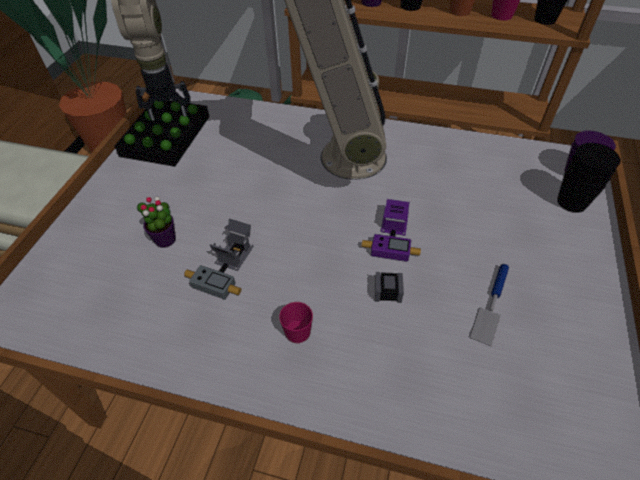

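View pics/side0.png

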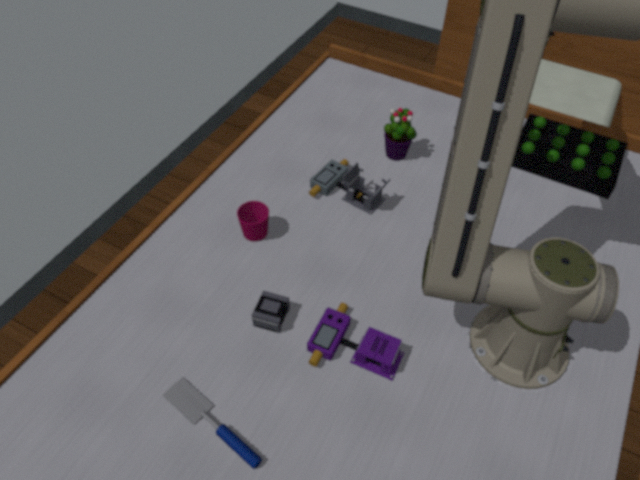

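The scene view shows the pack in its cradle at (389,287), the grey timer's bay at (234,245) with its display at (212,282), and the purple look-alike at (396,230). In the side view they are at (271,310), (366,195), (330,176) and (355,345). Next I'll cast rays and enlarge those areas.

```bash
cat > h.py <<'E'
import numpy as np,cv2
from scipy.spatial.transform import Rotation as R
from workcell import get_state, eyes, env
def rot(q): return R.from_quat(np.r_[q[1:],q[0]])
def ray(ci,u,v,fish=False):
    f=240/np.tan(np.radians(ci["fovy"])/2); x=(u-ci["cx"]);y=(v-ci["cy"])
    if fish:
        r=np.hypot(x,y)+1e-9;t=r/f;d=np.array([np.sin(t)*x/r,np.sin(t)*y/r,np.cos(t)])
    else: d=np.array([x/f,y/f,1.])
    return np.array(ci["xyz"]),rot(ci["orientation"]).apply(d/np.linalg.norm(d))
def onplane(ci,u,v,z,fish=False):
    o,d=ray(ci,u,v,fish); return o+d*(z-o[2])/d[2]
def cross(r1,r2):
    (a,d),(b,e)=r1,r2; t=np.linalg.lstsq(np.c_[d,-e],b-a,rcond=None)[0]
    p,q=a+t[0]*d,b+t[1]*e; return (p+q)/2,np.linalg.norm(p-q)
def proj(ci,P,fish=False):
    c=rot(ci["orientation"]).inv().apply(np.array(P)-ci["xyz"]); f=240/np.tan(np.radians(ci["fovy"])/2)
    if fish:
        r=np.hypot(c[0],c[1])+1e-9;t=np.arctan2(r,c[2]);return np.array([ci["cx"]+f*t*c[0]/r,ci["cy"]+f*t*c[1]/r])
    return np.array([ci["cx"]+f*c[0]/c[2],ci["cy"]+f*c[1]/c[2]])
def head():
    s=get_state(); r=rot(s["orientation"]).as_matrix()
    return s["tcp_pos"],r
def to_tool(p,yaw_line=None):
    "shift in tool axes (cm) to bring TCP to p"
    t,r=head(); return (r.T@(np.array(p)-t))*100
E
python3 - <<'E'
from h import *
S=eyes.camera_info("scene");D=eyes.camera_info("side")
for n,a,b in(("pack top",(389,283),(272,304)),("bay",(236,247),(366,196)),("display",(213,281),(331,176))):
    print(n,cross(ray(S,*a),ray(D,*b)))
a=cv2.imread("pics/scene0.png");b=cv2.imread("pics/side0.png")
def crop(i,u,v,w=50,h=37): return cv2.resize(i[v-h:v+h,u-w:u+w],(400,296),interpolation=cv2.INTER_CUBIC)
m=np.vstack([np.hstack([crop(a,389,287),crop(b,271,310)]),np.hstack([crop(a,230,255),crop(b,355,190)])])
cv2.imwrite("pics/m1.png",cv2.convertScaleAbs(m,alpha=1.6,beta=10))
E
```

```text
pack top (array([0.53255057, 0.2103337 , 0.04648725]), np.float64(0.009663712224330058))
bay (array([ 0.50159009, -0.23995479,  0.02238392]), np.float64(0.001493170491983893))
display (array([ 0.62685772, -0.26225548,  0.01927533]), np.float64(0.008669413394249882))
```

View pics/m1.png

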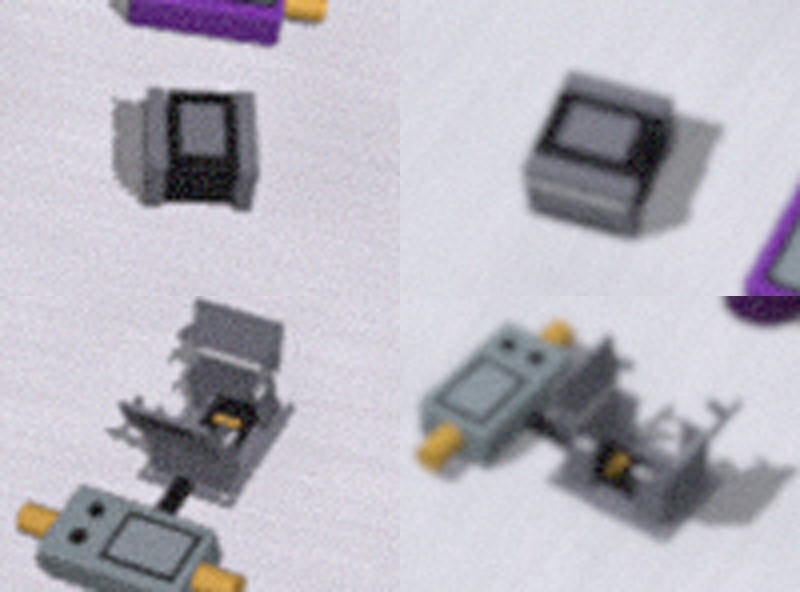

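Run:
```python
from h import *
S=eyes.camera_info("scene");D=eyes.camera_info("side")
def pr(n,ci,L,z,u0,v0):
    P=np.array([onplane(ci,u0+a/4,v0+b/4,z)[:2] for a,b in L]); print(n,P.round(4).tolist(),"mean",P.mean(0).round(4),"edges",[(round(float(np.hypot(*e)),4),round(float(np.arctan2(e[1],e[0])),3)) for e in np.roll(P,-1,0)-P])
pr("pack top scene",S,[(168,93),(240,93),(240,158),(165,158)],.048,339,250)
pr("cradle top side",D,[(170,70),(272,98),(235,190),(127,165)],.048,221,273)
pr("display top scene",S,[(78,486-296),(222,528-296),(185,585-296),(38,545-296)],.036,180,218)
pr("display top side",D,[(105,322-296),(178,350-296),(90,455-296),(22,415-296)],.036,305,153)
pr("flange scene",S,[(225,505-296),(293,405-296)],.004,180,218)
pr("flange side",D,[(150,480-296),(270,540-296)],.004,305,153)
pr("terminal scene",S,[(228,418-296)],.008,180,218)
pr("terminal side",D,[(217,464-296)],.008,305,153)
```

```text
pack top scene [[0.5102, 0.1882], [0.4982, 0.2353], [0.5507, 0.2436], [0.5629, 0.1958]] mean [0.5305 0.2157] edges [(0.0486, 1.821), (0.0532, 0.156), (0.0493, -1.32), (0.0533, -2.999)]
cradle top side [[0.5681, 0.1837], [0.5056, 0.1717], [0.4919, 0.2354], [0.5541, 0.2509]] mean [0.5299 0.2104] edges [(0.0636, -2.952), (0.0651, 1.782), (0.0641, 0.244), (0.0686, -1.367)]
display top scene [[0.6001, -0.3079], [0.609, -0.1966], [0.6594, -0.2034], [0.6537, -0.3135]] mean [ 0.6306 -0.2554] edges [(0.1116, 1.491), (0.0508, -0.135), (0.1103, -1.622), (0.0538, 3.036)]
display top side [[0.6509, -0.3146], [0.5904, -0.3137], [0.5954, -0.1873], [0.656, -0.199]] mean [ 0.6232 -0.2536] edges [(0.0605, 3.127), (0.1265, 1.532), (0.0617, -0.191), (0.1157, -1.615)]
flange scene [[0.5691, -0.2152], [0.4697, -0.2]] mean [ 0.5194 -0.2076] edges [(0.1006, 2.989), (0.1006, -0.153)]
flange side [[0.5612, -0.2147], [0.4623, -0.2036]] mean [ 0.5117 -0.2092] edges [(0.0995, 3.03), (0.0995, -0.112)]
terminal scene [[0.4963, -0.2407]] mean [ 0.4963 -0.2407] edges [(0.0, 0.0)]
terminal side [[0.5252, -0.2486]] mean [ 0.5252 -0.2486] edges [(0.0, 0.0)]
```

```bash
A='[2.85,-2.74,0.2,0,2.85,-2.74,0.2,0,2.85,-2.74,0.2,0,2.85,-2.74,0.2,0,2.85,-2.74,0.2,0]'
python3 -m inch '[2.85,-2.74,0.2,0,2.85,-2.74,0.2,0,2.85,-2.74,0.2,0,2.85,-2.74,0.2,0,2.85,-2.74,0.2,0]' 1 40 | tail -1
python3 -m inch '[2.85,-2.74,0.2,0,2.85,-2.74,0.2,0,2.85,-2.74,0.2,0,2.85,-2.74,0.2,0,2.85,-2.74,0.2,0]' | tail -1
python3 -m inch '[2.85,-2.74,0.2,0,2.85,-2.74,0.2,0,2.85,-2.74,0.2,0,2.85,-2.74,0.2,0,2.85,-2.74,0.2,0]' | tail -1
python3 -m inch '[2.85,-2.74,0.2,0,2.85,-2.74,0.2,0,2.85,-2.74,0.2,0,2.85,-2.74,0.2,0,2.85,-2.74,0.2,0]' | tail -1
python3 -m inch '[0,0,0,-0.12,0,0,0,-0.12,0,0,0,-0.12,0,0,0,-0.12,0,0,0,-0.12]' |tail -1
python3 -m inch '[0,0,0,-0.12,0,0,0,-0.12,0,0,0,-0.12,0,0,0,-0.12,0,0,0,-0.12]' |tail -1
python3 -m inch '[0,0,0,-0.12,0,0,0,-0.02,0,0,0,0,0,0,0,0,0,0,0,0]'
python3 - <<'E'
from h import *
print(get_state()["clock"]);t,r=head();print(t,r.round(3).tolist())
ci=eyes.camera_info("wrist");im=eyes.read_camera("wrist")[:,:,::-1];cv2.imwrite("pics/w1.png",im)
for p in((.53,.212,.048),(t+r[:,2]*.011)): print(proj(ci,p,True))
import json
json.dump({k:np.array(v).tolist() for k,v in ci.items()},open("w1.json","w"))
E
```

```text
grip_force: 0.0
grip_force: 0.0
grip_force: 0.0
grip_force: 0.0
grip_force: 0.0
grip_force: 0.0
clock: 3.07
tcp_pos: [0.5298, 0.2118, 0.2022]
orientation: [-0.0, 0.635, 0.773, -0.0]
wrist_force: [0.2, -0.3, 0.4]
finger_gap: 0.0853
grip_force: 0.0
3.0667
[0.52979459 0.21184679 0.20216407] [[-0.194, 0.981, -0.0], [0.981, 0.194, -0.0], [-0.0, -0.0, -1.0]]
[322.56283051 224.63504776]
[321.87359131 300.65934957]
```

View pics/w1.png

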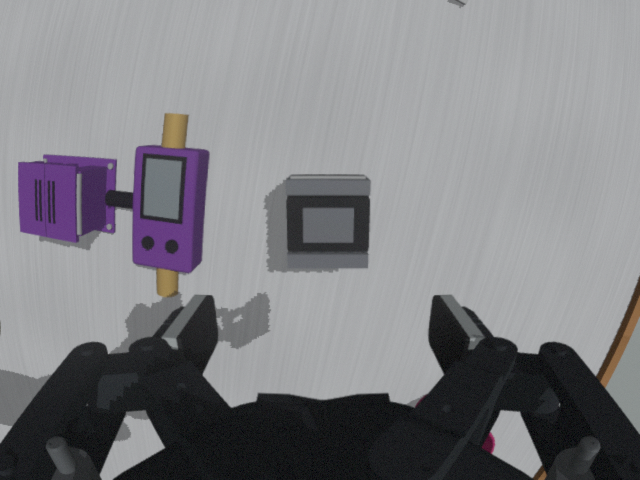

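The wrist view shows the pack's black top spanning about (287..369, 195..252) between the grey rails. The purple look-alike sits on the left.

Run:
```python
from h import *
import json
ci={k:np.array(v) for k,v in json.load(open("w1.json")).items()}
g=cv2.imread("pics/w1.png").max(2)
m=np.zeros_like(g);m[170:275,270:385]=(g[170:275,270:385]<60)*255
c=max(cv2.findContours(m,cv2.RETR_EXTERNAL,cv2.CHAIN_APPROX_NONE)[0],key=cv2.contourArea)
P=np.float32([onplane(ci,u,v,.048,True)[:2] for u,v in c[:,0]])*1000
(cx,cy),wh,a=cv2.minAreaRect(P);print(cx,cy,wh,a,cv2.boundingRect(c))
```

```text
533.6939086914062 213.35665893554688 (64.31253051757812, 44.85139083862305) 11.150542259216309 (287, 196, 82, 56)
```

```bash
python3 -m inch '[0.07,0.41,3.0,0,0,0,3.0,0,0,0,3.0,0,0,0,3.0,0,0,0,2.0,0]' | grep -E 'tcp|force'
python3 -m inch '[0,0,1.5,0,0,0,1.5,0,0,0,0.8,0,0,0,0.2,0,0,0,0,0]' | grep -E 'tcp|force'
python3 -m inch '[0,0,0,0,0,0,0,0,0,0,0,0,0,0,0,0,0,0,0,0]' -1 50 
python3 -m inch '[0,0,0,0,0,0,0,0,0,0,0,0,0,0,0,0,0,0,0,0]'
```

```text
tcp_pos: [0.5323, 0.213, 0.0595]
wrist_force: [-0.9, 0.3, -0.4]
grip_force: 0.0
tcp_pos: [0.5334, 0.2133, 0.0219]
wrist_force: [0.6, -0.4, 0.0]
grip_force: 0.0
clock: 4.37
tcp_pos: [0.5348, 0.2136, 0.0236]
orientation: [0.001, 0.634, 0.773, 0.001]
wrist_force: [-0.9, -0.3, 6.3]
finger_gap: 0.0652
grip_force: 57.5
clock: 4.78
tcp_pos: [0.5348, 0.2136, 0.0236]
orientation: [0.001, 0.634, 0.773, 0.001]
wrist_force: [0.1, 0.2, 6.2]
finger_gap: 0.0652
grip_force: 57.5
```

```bash
python3 -m inch '[0,0,-0.5,0,0,0,-1.0,0,0,0,-2.0,0,0,0,-2.5,0,0,0,-2.0,0]' | grep -E 'tcp|force|gap'
python3 -m inch '[-3.34,-1.03,0,0,-3.34,-1.03,0,0,-3.34,-1.03,0,0,-3.34,-1.03,0,0,-3.34,-1.03,0,0]' | grep -E 'tcp|force|gap'
python3 -m inch '[-3.34,-1.03,0,0,-3.34,-1.03,0,0,0,0,0,0.105,0,0,0,0.105,0,0,0,0.105]' | grep -E 'tcp|force|gap'
python3 -m inch '[0,0,2.0,0,0,0,2.0,0,0,0,2.0,0,0,0,0.5,0,0,0,0,0]'
```

```text
tcp_pos: [0.5333, 0.2133, 0.1037]
wrist_force: [0.9, -0.5, -2.0]
finger_gap: 0.0649
grip_force: 56.6
tcp_pos: [0.5151, 0.0382, 0.1028]
wrist_force: [0.6, -0.5, -2.6]
finger_gap: 0.0651
grip_force: 56.6
tcp_pos: [0.5083, -0.0311, 0.1027]
wrist_force: [-0.5, 0.9, -2.5]
finger_gap: 0.0655
grip_force: 56.6
clock: 6.45
tcp_pos: [0.507, -0.0297, 0.036]
orientation: [-0.002, 0.748, 0.664, -0.001]
wrist_force: [0.3, -0.9, -2.0]
finger_gap: 0.0656
grip_force: 56.6
```

```bash
python3 -m inch '[0,0,1.0,0,0,0,0.6,0,0,0,0.2,0,0,0,0.1,0,0,0,0,0]' | grep -E 'tcp|force|gap'
python3 -m inch '[0,0,0.1,0,0,0,0,0,0,0,0,0,0,0,0,0,0,0,0,0]' | grep -E 'tcp|force|gap'
```

```text
tcp_pos: [0.5089, -0.0301, 0.0184]
wrist_force: [-0.1, -0.3, -2.8]
finger_gap: 0.0652
grip_force: 56.8
tcp_pos: [0.5089, -0.0301, 0.0174]
wrist_force: [-0.8, 0.4, -3.0]
finger_gap: 0.0653
grip_force: 56.8
```

```bash
python3 -m inch '[0,0,0.1,0,0,0,0,0,0,0,0.1,0,0,0,0,0,0,0,0,0]' | grep -E 'tcp|force|gap'
python3 -m inch '[0,0,0.07,0,0,0,0,0,0,0,0,0,0,0,0,0,0,0,0,0]' | grep -E 'tcp|force|gap'
```

```text
tcp_pos: [0.5089, -0.0301, 0.0157]
wrist_force: [-1.5, -0.1, 2.5]
finger_gap: 0.0653
grip_force: 57.4
tcp_pos: [0.5089, -0.0301, 0.0156]
wrist_force: [-3.9, 0.2, 10.0]
finger_gap: 0.065
grip_force: 58.1
```

```bash
python3 -m inch '[0,0,0,0,0,0,0,0,0,0,0,0,0,0,0,0,0,0,0,0]' 1 | grep -E 'tcp|force|gap'
python3 -m inch '[0,0,-1,0,0,0,-3,0,0,0,-4,0,0,0,-4,0,0,0,-4,0]' | grep -E 'tcp|force|gap'
python3 -m inch '[0,0,0,-0.121,0,0,0,-0.121,0,0,0,-0.121,0,0,0,-0.121,0,0,0,-0.121]' >/dev/null
python3 -m inch '[0,0,0,-0.121,0,0,0,-0.121,0,0,0,-0.121,0,0,0,-0.121,0,0,0,-0.121]' >/dev/null
python3 -m inch '[0,0,0,-0.121,0,0,0,-0.121,0,0,0,-0.119,0,0,0,0,0,0,0,0]'
python3 - <<'E'
from h import *
t,r=head();ci=eyes.camera_info("wrist");im=eyes.read_camera("wrist")[:,:,::-1];cv2.imwrite("pics/w2.png",im)
g=im.max(2);u0,v0=proj(ci,(.509,-.03,.04),True).astype(int);print(u0,v0)
m=np.zeros_like(g);s=np.s_[max(v0-75,0):v0+75,u0-75:u0+75];m[s]=(g[s]<60)*255
c=max(cv2.findContours(m,cv2.RETR_EXTERNAL,cv2.CHAIN_APPROX_NONE)[0],key=cv2.contourArea)
P=np.float32([onplane(ci,u,v,.04,True)[:2] for u,v in c[:,0]])*1000
print(cv2.minAreaRect(P),cv2.boundingRect(c));print(t,r.round(3).tolist())
E
```

```text
tcp_pos: [0.5088, -0.0301, 0.0144]
wrist_force: [-0.3, -0.5, 0.3]
finger_gap: 0.0854
grip_force: 0.0
tcp_pos: [0.5082, -0.0299, 0.1769]
wrist_force: [0.9, 0.1, -0.0]
finger_gap: 0.0856
grip_force: 0.0
clock: 10.2
tcp_pos: [0.5088, -0.03, 0.1751]
orientation: [0.0, 0.061, 0.998, -0.0]
wrist_force: [0.6, -0.7, -0.3]
finger_gap: 0.0853
grip_force: 0.0
323 231
((507.04461669921875, -30.48200035095215), (42.544307708740234, 68.1301498413086), 83.19004821777344) (294, 183, 59, 90)
[ 0.50877156 -0.03002591  0.17509829] [[-0.993, 0.121, 0.0], [0.121, 0.993, -0.0], [-0.0, -0.0, -1.0]]
```

View pics/w2.png

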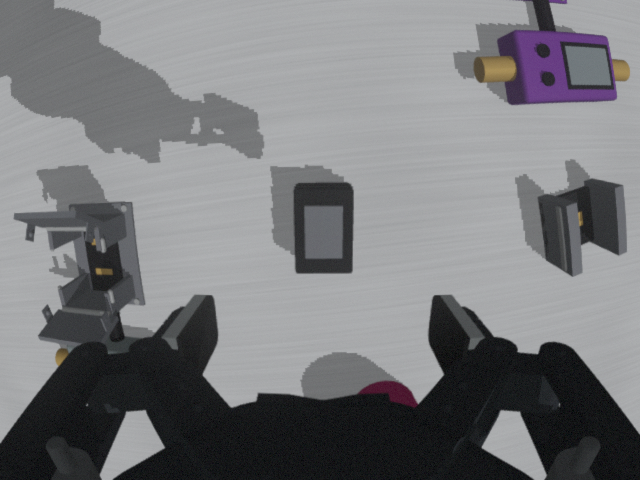

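The pack lies flat at (294..353, 183..273), square to the tool. The timer is on the left at about (100,270), with both covers open.

```bash
python3 -m inch '[0,0,4,0,0,0,4,0,0,0,4,0,0,0,2,0,0.05,0,1,0]' | grep -E 'tcp|force|gap'
python3 -m inch '[0,0,0.3,0,0,0,0,0,0,0,0,0,0,0,0,0,0,0,0,0]' | grep -E 'tcp|force|gap'
python3 -m inch '[0,0,0,0,0,0,0,0,0,0,0,0,0,0,0,0,0,0,0,0]' -1 50 | grep -E 'tcp|force|gap'
python3 -m inch '[0,0,0,0,0,0,0,0,0,0,0,0,0,0,0,0,0,0,0,0]'
python3 -m inch '[0,0,-0.5,0,0,0,-1,0,0,0,-3,0,0,0,-4,0,0,0,-4,0]' | grep -E 'tcp|force|gap'
```

```text
tcp_pos: [0.5056, -0.0294, 0.0214]
wrist_force: [-0.1, -0.2, 0.1]
finger_gap: 0.0856
grip_force: 0.0
tcp_pos: [0.5097, -0.0303, 0.0232]
wrist_force: [-0.1, -0.2, 0.7]
finger_gap: 0.0856
grip_force: 0.0
tcp_pos: [0.5086, -0.03, 0.0221]
wrist_force: [-0.2, 1.0, 3.9]
finger_gap: 0.0432
grip_force: 52.2
clock: 11.92
tcp_pos: [0.5086, -0.03, 0.0221]
orientation: [0.0, 0.059, 0.998, -0.0]
wrist_force: [-0.3, 1.1, 5.4]
finger_gap: 0.043
grip_force: 52.2
tcp_pos: [0.5066, -0.0297, 0.1473]
wrist_force: [1.3, -0.9, -2.4]
finger_gap: 0.043
grip_force: 51.6
```

```bash
python3 -m inch '[-1.28,-3.42,-0.85,0,-1.28,-3.42,-0.85,0,-1.28,-3.42,-0.85,0,-1.28,-3.42,-0.85,0,-1.28,-3.42,-0.85,0]' >/dev/null
python3 -m inch '[-1.28,-3.42,-0.85,0,0,0,0,0,0,0,0,0,0,0,0,0,0,0,0,0]'
python3 - <<'E'
from h import *
import json
ci=eyes.camera_info("wrist");im=eyes.read_camera("wrist")[:,:,::-1];cv2.imwrite("pics/w3.png",im)
json.dump({k:np.array(v).tolist() for k,v in ci.items()},open("w3.json","w"))
u,v=proj(ci,(.509,-.243,.03),True).astype(int);print(u,v)
u0=max(0,u-100);v0=max(0,v-75);print(u0,v0)
cv2.imwrite("pics/w3c.png",cv2.convertScaleAbs(cv2.resize(im[v0:v0+150,u0:u0+200],(800,600),interpolation=cv2.INTER_CUBIC),alpha=1.4,beta=0))
E
```

```text
clock: 13.17
tcp_pos: [0.5597, -0.2416, 0.1971]
orientation: [-0.001, 0.059, 0.998, 0.001]
wrist_force: [-0.1, 0.0, -3.1]
finger_gap: 0.0432
grip_force: 52.0
314 161
214 86
```

View pics/w3c.png

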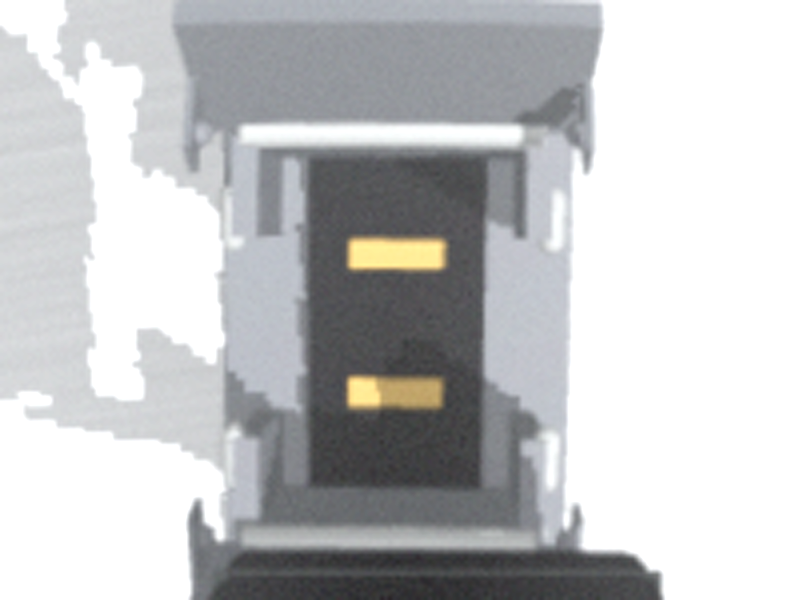

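The bay is clear. The dark floor spans crop (308..484, 155..488), the terminals are at (396,254) and (395,393), and the wall-top strips are at rows 125–147 and 530–548.

Run:
```python
from h import *
import json
ci={k:np.array(v) for k,v in json.load(open("w3.json")).items()}
p=lambda a,b,z:onplane(ci,214+a/4,86+b/4,z,True)[:2]
L=lambda P:print([round(float(x)*1000,1) for x in P])
a,b=p(396,254,.008),p(395,393,.008);L((a+b)/2);d=b-a;print(np.hypot(*d),np.arctan2(d[1],d[0]))
l1,r1,l2,r2=p(310,200,.008),p(487,200,.008),p(306,440,.008),p(482,440,.008)
print("floor w",np.hypot(*(l1-r1)),np.hypot(*(l2-r2)));L((l1+r1+l2+r2)/4); e=(l2+r2-l1-r1);print(np.arctan2(e[1],e[0]))
t1,t2=p(382,147,.05),p(389,530,.05);print("inner len",np.hypot(*(t1-t2)));L((t1+t2)/2)
s=(p(228,450,.05)+p(228,215,.05))/2, (p(560,215,.05)+p(560,450,.05))/2
print("post outer w",np.hypot(*(s[0]-s[1])));L((s[0]+s[1])/2)
```

```text
[515.0, -245.6]
0.03024487948672436 -0.1278442315813481
floor w 0.03786822662320822 0.038472977054675304
[514.2, -245.4]
-0.13924818240864362
inner len 0.07293881597819465
[515.2, -246.4]
post outer w 0.06267924786719482
[513.8, -244.7]
```

```bash
python3 -m inch '[2.2,-0.46,0,0.012,2.16,-0.46,0,0,0,0,3,0,0,0,3,0,0,0,3,0]' >/dev/null
python3 -m inch '[0,0,2.5,0,0,0,0,0,0,0,0,0,0,0,0,0,0,0,0,0]'
python3 - <<'E'
from h import *
print(to_tool((.5153,-.2456,.0301)),head()[1][:,0])
E
```

```text
clock: 14.05
tcp_pos: [0.5175, -0.247, 0.0849]
orientation: [0.002, 0.064, 0.998, -0.001]
wrist_force: [-0.2, -0.5, -3.0]
finger_gap: 0.0433
grip_force: 52.0
[0.25946669 0.12202088 5.47802174] [-0.99167615  0.1287122  -0.00340459]
```

```bash
python3 -m inch '[0,0,0,0,0,0,0,0,0,0,0,0,0,0,0,0,0,0,0,0]'
python3 - <<'E'
from h import *
print(to_tool((.5153,-.2456,.0301)),head()[1][:,0])
E
```

```text
clock: 14.47
tcp_pos: [0.5161, -0.2467, 0.0829]
orientation: [0.0, 0.065, 0.998, -0.0]
wrist_force: [0.0, 0.8, -2.2]
finger_gap: 0.0431
grip_force: 52.0
[0.09445033 0.09804101 5.27756587] [-9.91567320e-01  1.29592141e-01 -3.56600666e-04]
```

```bash
python3 -m inch '[0.09,0.1,0.3,0,0,0,0.8,0,0,0,0.7,0,0,0,0.4,0,0,0,0,0]' | grep -E 'tcp|force|gap'
python3 -m inch '[0,0,0.5,0,0,0,0.5,0,0,0,0.4,0,0,0,0.1,0,0,0,0,0]' | grep -E 'tcp|force|gap'
```

```text
tcp_pos: [0.5142, -0.2447, 0.0588]
wrist_force: [0.9, 0.5, -2.7]
finger_gap: 0.0432
grip_force: 52.1
tcp_pos: [0.5149, -0.2452, 0.0451]
wrist_force: [0.6, 0.4, -2.9]
finger_gap: 0.043
grip_force: 52.1
```

Inside the bay and moving freely.

```bash
python3 -m inch '[0,0,0.5,0,0,0,0.5,0,0,0,0.2,0,0,0,0.1,0,0,0,0,0]' | grep -E 'tcp|force|gap'
python3 -m inch '[0,0,0.1,0,0,0,0.1,0,0,0,0,0,0,0,0,0,0,0,0,0]' | grep -E 'tcp|force|gap'
```

```text
tcp_pos: [0.515, -0.2453, 0.0322]
wrist_force: [-0.3, 0.2, -2.8]
finger_gap: 0.0434
grip_force: 52.1
tcp_pos: [0.5153, -0.2455, 0.0307]
wrist_force: [0.6, -0.1, -2.6]
finger_gap: 0.0431
grip_force: 52.1
```

```bash
python3 -m inch '[0,0,0.1,0,0,0,0,0,0,0,0.1,0,0,0,0,0,0,0,0,0]' | grep -E 'tcp|force|gap'
python3 -m inch '[0,0,0.05,0,0,0,0,0,0,0,0,0,0,0,0,0,0,0,0,0]' | grep -E 'tcp|force|gap'
```

```text
tcp_pos: [0.5155, -0.2456, 0.0301]
wrist_force: [-2.7, 1.1, 8.9]
finger_gap: 0.0435
grip_force: 53.6
tcp_pos: [0.5155, -0.2456, 0.0301]
wrist_force: [-4.8, 2.6, 12.1]
finger_gap: 0.0435
grip_force: 54.1
```

Seated at exactly 8 mm above the bench contact height. Now I'll release, rise, shut the fingers and go outside cover_a.

```bash
python3 -m inch '[0,0,0,0,0,0,0,0,0,0,0,0,0,0,0,0,0,0,0,0]' 1 | grep -E 'tcp|force|gap'
python3 -m inch '[0,0,-1,0,0,0,-2,0,0,0,-3,0,0,0,-4,0,0,0,-3,0]' | grep -E 'tcp|force|gap'
python3 -m inch '[3,0,0,0,3,0,0,0,3.6,0,0,0,0,0,0,0,0,0,0,0]' -1 30 | grep -E 'tcp|force|gap'
python3 -m inch '[0,0,2,0,0,0,2,0,0,0,2,0,0,0,0,0,0,0,0,0]'
python3 - <<'E'
from h import *
u=np.array([.9916,-.1296]);t,r=head();d=t[:2]-(.5153,-.2456);print("timer xy mm",d@u*1e3,d@[.1296,.9916]*1e3,t[2],r[:,0])
E
```

```text
tcp_pos: [0.5153, -0.2455, 0.0279]
wrist_force: [-0.0, 0.3, 0.3]
finger_gap: 0.0855
grip_force: 0.0
tcp_pos: [0.5154, -0.2455, 0.1611]
wrist_force: [0.5, -0.3, 0.2]
finger_gap: 0.0856
grip_force: 0.0
tcp_pos: [0.4184, -0.2324, 0.1587]
wrist_force: [0.4, -0.1, -0.0]
finger_gap: 0.0256
grip_force: 0.0
clock: 18.63
tcp_pos: [0.4204, -0.2329, 0.0978]
orientation: [-0.001, 0.065, 0.998, 0.0]
wrist_force: [-0.4, 0.7, 0.9]
finger_gap: 0.0001
grip_force: 0.0
timer xy mm -95.7707772683483 0.332585016506709 0.09781710034704974 [-0.99163643  0.12905691  0.00122861]
```

```bash
python3 -m inch '[0,0,0.9,0,-1,0,0,0,-1.1,0,0,0,-1.1,0,0,0,-1.0,0,0,0]' | grep -E 'tcp|force'
python3 -m inch '[-1.0,0,0,0,-0.9,0,0.2,0,-0.7,0,0.4,0,-0.4,0,0.5,0,0,0,0,0]' | grep -E 'tcp|force'
python3 -m inch '[-0.1,0,0.2,0,0,0,0.1,0,0,0,0.1,0,0,0,0,0,0,0,0,0]' | grep -E 'tcp|force'
```

```text
tcp_pos: [0.4631, -0.2389, 0.0899]
wrist_force: [-3.8, 0.4, 3.0]
grip_force: 1.8
tcp_pos: [0.4929, -0.2426, 0.0779]
wrist_force: [-1.2, 0.3, 5.2]
grip_force: 2.6
tcp_pos: [0.4943, -0.243, 0.0748]
wrist_force: [2.1, 1.7, 5.3]
grip_force: 2.0
```

```bash
python3 -m inch '[0,0,0.1,0,0,0,0.1,0,0,0,0.1,0,0,0,0,0,0,0,0,0]' | grep -E 'tcp|force'
python3 -m inch '[0,0,0.1,0,0,0,0.1,0,0,0,0.1,0,0,0,0,0,0,0,0,0]' | grep -E 'tcp|force'
```

```text
tcp_pos: [0.4918, -0.2421, 0.0703]
wrist_force: [-0.5, -1.4, 0.2]
grip_force: 0.0
tcp_pos: [0.4924, -0.2425, 0.068]
wrist_force: [0.1, 0.5, 0.3]
grip_force: 0.1
```

```bash
python3 -m inch '[0,0,0.1,0,0,0,0,0,0,0,0.05,0,0,0,0,0,0,0,0,0]' | grep -E 'tcp|force'
python3 -m inch '[0,0,0.05,0,0,0,0,0,0,0,0.05,0,0,0,0,0,0,0,0,0]' | grep -E 'tcp|force'
```

```text
tcp_pos: [0.4926, -0.2425, 0.067]
wrist_force: [-1.1, 0.9, 4.8]
grip_force: 2.6
tcp_pos: [0.4926, -0.2425, 0.067]
wrist_force: [-2.3, 3.0, 12.3]
grip_force: 6.0
```

Cover_a is at its hard stop: the tip is at 56 mm with 12 N. Now cover_b, passing over it high and coming in from outside.

```bash
python3 -m inch '[0,0,-0.5,0,0,0,-2.5,0,0,0,-3.5,0,0,0,-2.5,0,-3,0,0,0]' | grep -E 'tcp|force'
python3 -m inch '[-3,0,0,0,-3,0,0,0,-3,0,0,0,0,0,0,0,0,0,0,0]' | grep -E 'tcp|force'
python3 -m inch '[0,0,2,0,0,0,2,0,0,0,2,0,0,0,0,0,0,0,0,0]'
python3 - <<'E'
from h import *
u=np.array([.9916,-.1296]);t,r=head();d=t[:2]-(.5153,-.2456);print("timer xy mm",d@u*1e3,d@[.1296,.9916]*1e3,t[2],r[:,0])
E
```

```text
tcp_pos: [0.5212, -0.247, 0.1615]
wrist_force: [-0.1, -0.5, 0.4]
grip_force: 0.0
tcp_pos: [0.6122, -0.2579, 0.1541]
wrist_force: [-1.1, -0.0, -0.6]
grip_force: 0.0
clock: 22.8
tcp_pos: [0.6094, -0.2573, 0.0947]
orientation: [-0.002, 0.065, 0.998, 0.001]
wrist_force: [0.9, 0.2, 0.5]
finger_gap: 0.0
grip_force: 0.0
timer xy mm 94.81597152147941 0.5962907474115052 0.09466209626507437 [-0.99151873  0.12991482  0.00356961]
```

```bash
python3 -m inch '[0,0,0.6,0,1,0,0,0,1.1,0,0,0,1,0,0,0,1.0,0,0,0]' | grep -E 'tcp|force'
python3 -m inch '[1.0,0,0,0,0.9,0,0.2,0,0.7,0,0.4,0,0.4,0,0.5,0,0,0,0,0]' | grep -E 'tcp|force'
python3 -m inch '[0.1,0,0.2,0,0,0,0.1,0,0,0,0.1,0,0,0,0,0,0,0,0,0]' | grep -E 'tcp|force'
```

```text
tcp_pos: [0.5716, -0.2533, 0.0915]
wrist_force: [1.8, -0.9, 1.2]
grip_force: 1.2
tcp_pos: [0.5404, -0.2492, 0.079]
wrist_force: [-0.3, -0.7, 1.9]
grip_force: 1.0
tcp_pos: [0.5407, -0.2492, 0.0758]
wrist_force: [-1.2, -0.4, 9.3]
grip_force: 4.3
```

```bash
python3 -m inch '[0,0,0.1,0,0,0,0.1,0,0,0,0.1,0,0,0,0,0,0,0,0,0]' | grep -E 'tcp|force'
```

```text
tcp_pos: [0.5416, -0.2495, 0.0744]
wrist_force: [-2.8, 1.3, 17.6]
grip_force: 7.7
```

```bash
python3 -m inch '[0,0,0.05,0,0,0,0.05,0,0,0,0,0,0,0,0,0,0,0,0,0]' | grep -E 'tcp|force'
python3 -m inch '[0,0,0.05,0,0,0,0.05,0,0,0,0,0,0,0,0,0,0,0,0,0]' | grep -E 'tcp|force'
```

```text
tcp_pos: [0.5415, -0.2495, 0.0742]
wrist_force: [-3.2, 1.3, 22.4]
grip_force: 9.7
tcp_pos: [0.5406, -0.2492, 0.0708]
wrist_force: [0.8, -0.2, 0.3]
grip_force: 0.2
```

Snapped. Now down to the hard stop to confirm.

```bash
python3 -m inch '[0,0,0.1,0,0,0,0.1,0,0,0,0,0,0,0,0,0,0,0,0,0]' | grep -E 'tcp|force'
python3 -m inch '[0,0,0.1,0,0,0,0.05,0,0,0,0,0,0,0,0,0,0,0,0,0]' | grep -E 'tcp|force'
```

```text
tcp_pos: [0.5399, -0.2486, 0.0672]
wrist_force: [-1.2, -1.3, 2.0]
grip_force: 1.1
tcp_pos: [0.5399, -0.2487, 0.067]
wrist_force: [-3.1, 0.0, 9.9]
grip_force: 4.9
```

```bash
python3 -m inch '[0,0,0.05,0,0,0,0,0,0,0,0,0,0,0,0,0,0,0,0,0]' | grep -E 'tcp|force'
python3 -m inch '[0,0,-0.5,0,0,0,-2.5,0,0,0,-4,0,0,0,-4,0,0,0,-3,0]' | grep -E 'tcp|force'
python3 -m inch '[-2,0,0,0,-3,0,0,0,0,0,0,0,0,0,0,0,0,0,0,0]'
python3 - <<'E'
from h import *
ci=eyes.camera_info("wrist");im=eyes.read_camera("wrist")[:,:,::-1]
a=eyes.read_camera("scene")[:,:,::-1];b=eyes.read_camera("side")[:,:,::-1]
u,v=proj(ci,(.515,-.245,.05),True).astype(int);v0=max(0,v-75)
w=cv2.resize(im[v0:v0+150,u-100:u+100],(400,300),interpolation=cv2.INTER_CUBIC)
r=lambda i,u,v:cv2.resize(i[v-60:v+60,u-80:u+80],(400,300),interpolation=cv2.INTER_CUBIC)
m=np.vstack([np.hstack([w,r(a,230,255)]),np.hstack([r(b,355,180),cv2.resize(a,(400,300))])])
cv2.imwrite("pics/f.png",cv2.convertScaleAbs(m,alpha=1.3))
E
```

```text
tcp_pos: [0.5399, -0.2487, 0.0669]
wrist_force: [-4.8, 0.8, 12.3]
grip_force: 6.3
tcp_pos: [0.5405, -0.2484, 0.2081]
wrist_force: [0.4, -0.4, 0.4]
grip_force: 0.0
clock: 27.38
tcp_pos: [0.589, -0.2545, 0.2044]
orientation: [-0.001, 0.065, 0.998, 0.001]
wrist_force: [-0.3, -0.3, -0.6]
finger_gap: -0.0002
grip_force: 0.0
```

View pics/f.png

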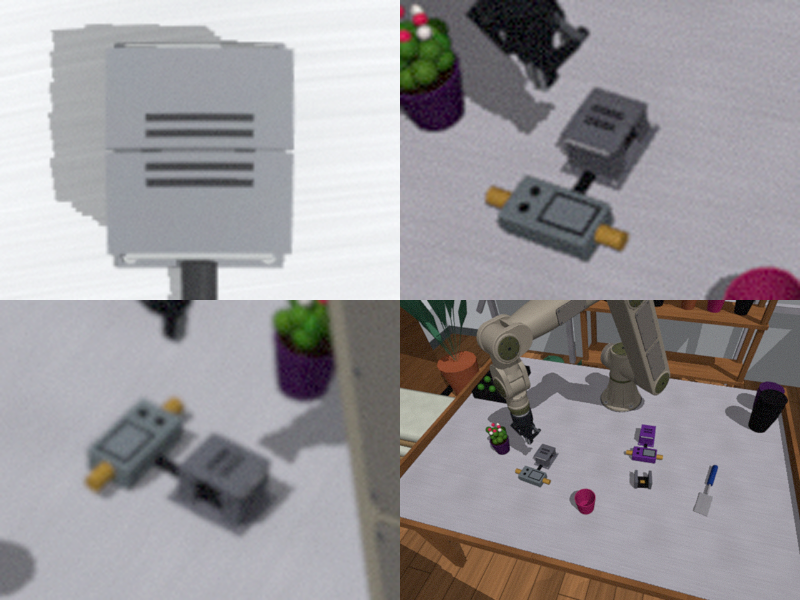

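The wrist crop shows both covers shut and level, meeting at the seam near (200,150). The pot, plant and trowel stand where they were, and the arm is clear.

```bash
python3 -c "
from workcell import env
print(env.hand_in())"
```

```text
the job is handed in; nothing more can be done
None
```

The pack is fully home in the bay, both half-covers snapped and stayed shut after I let go (highest press reading about 22 N), the pot, plant and trowel look undisturbed, and I handed the job in at about 27.5 s.

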